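# Hang the copper reel in the side-opening hooks of the reel holder

## Task

Take the copper wire reel off the storage rack and load it into the reel holder: bring its spindle in from the open front of the two hooks, under the upper jaws, let it drop into the throats and press it down past the two sprung brass keepers until both spindle ends sit fully home, then let go. The hook head is held on its post only by a hand-tightened clamp, so feel your way in gently and never load the holder with more than about 25 N. Leave the grey reel in the rack and the screwdriver and gauge block where they lie.

Things in the scene. Friction and masses are not known exactly. Their poses are not given: they have to be found in the camera images.
- copper_reel_center (a point): Centre of the reel to load: COPPER wire between BLACK flanges, 52 mm diameter, 38 mm wide, 0.21 to 0.36 kg, fixed on a level spindle. Point on the spindle axis, half-way along; in the rack 50 mm above the bench. y runs along the spindle; x and z turn with the reel. Grip it from above across its 52 mm diameter, pads at spindle height, fingers closing square to the spindle.
- copper_reel_end_a (a point): Point on the copper reel's spindle axis, 28 mm from the reel's centre (its +y): where it lies in one hook. The steel spindle is straight, 8 mm diameter, 84 mm long, and sticks out 23 mm from either flange; a hub boss of 18 mm diameter takes the first 2.5 mm.
- copper_reel_end_b (a point): The same, 28 mm towards the spindle's other end (-y).
- grey_reel_center (a point): Centre of the other reel, same size, GREY wire between WHITE flanges, in the other place of the rack. It stays there.
- reel_rack: Fixed wooden rack, 184 x 76 mm, 36 mm high; origin under its centre on the bench, z up. Two reel places at x = -55 and +55 mm, spindles along y, 50 mm above the bench in black V-notches at y = -28 and +28 mm whose sides rise to 61 mm (lift a reel 20 mm or more to clear them). Which reel is in which place varies.
- holder: Reel holder, fixed: grey base 104 x 92 mm, 10 mm high; origin under its centre. On its post a hook head: two hook plates 6 mm thick, at y = -31..-25 and 25..31 mm, open to the front (-x). The head is clamped by hand up to 12 mm HIGHER OR LOWER than the throat, ledge and jaw points say; nothing reports by how much: feel it. It stays put under loads below 40 N.
- throat (a point): Where the axis of a fully seated spindle lies at the middle clamp setting: 135 mm above the bench on the base's centre line; true x and y, real height within 12 mm. Axes: x from the open front into the hooks, y along the seated spindle, z up. The throat is 10 mm wide (x = -5..5), its floor 4 mm below the seated axis. A bridge joins the plates, its top 38 mm below that axis; all is open above it.
- ledge (a point): Middle between the hooks at the height of the lips' level tops (ledges), 24 mm in front of throat, 10 mm above it (same clamp offset). The ledges run from 34 to 5 mm in front of throat and are open above from 34 to 13 mm; a sloping nose ends 39 mm in front. A spindle on the ledges has its axis 14 mm above its seated height; slid back along them it comes over the throats.
- jaw (a point): Middle between the hooks at the height of the upper jaws' underside, 21 mm above throat (same clamp offset). The jaws run from 13 mm in front of throat to the back, 8 mm thick. The mouth between ledge and jaw is 11 mm high for the 8 mm spindle. A back wall 5 mm behind throat runs up to the jaws and stops a spindle with its axis 1 mm behind throat.
- keeper_left (a joint): Slide of the sprung brass roller keeper that narrows the throat at +y from the back wall, roller centre 8 mm above the seated axis: 0 = out, grows as it is pushed back (m), about 0.002 as a spindle passes. A spindle just laid in stops on the keepers 13 mm above its seat; pressing it past both takes 6 to 15 N in all. They spring out again above a seated spindle and keep it in.
- keeper_right (a joint): The same in the hook plate at -y.
- block: Small bare-steel gauge block, 30 x 45 mm, 31 mm high, loose on the bench; bystander. Origin at the underside.
- driver: Small green screwdriver, 137 mm long, loose; bystander. Origin at the underside.

How it is judged:
By the outcome, as a careful person would: the job done as asked, in the order asked, and still so for the second after the job is handed in, with the robot touching nothing.
It also fails if it takes over 45 s, if anything falls off the work surface, if the arm or the gripper's body presses on something with over 40 N, if the wrist force passes 120 N, or if a joint passes its speed limit or range.

## Robot

A 6-joint arm with a two-finger parallel gripper is mounted at the origin on a cart in front of the work surface, level with it; the furniture and walls round the work are solid. World frame = base frame: x ahead of the robot, y to its left, z up, the work surface at z = 0. Lengths are in m, angles in rad, forces in N, time in s.
With the tool pointing down it reaches from about 0.375 to 0.975 m from the base axis. Payload 3.8 kg.
Tool frame: the origin (TCP) lies at the very end of the fingers, on their centre line; the grasp point (between the pads) lies 19 mm behind it (robot.tcp_to_grasp is the distance from the TCP to the grasp point, in m); x points along the fingers, y is the direction in which the jaws open and shut, and the axes are right-handed (so a half turn about x gives the same grasp; the last joint's range is limited). The gripper opens to 88 mm and grips with 3 to 60 N. Pads are 18 mm wide; open, the fingers measure 123 mm over their backs; the gripper's body (75 mm by 187 mm) begins 45 mm behind the grasp point.
Start: joints at [1.261, 0.264, 1.604, -0, 1.274, -0.037], TCP at [0.182, 0.65, 0.216] pointing down, gripper open.
Joint ranges: [-2.63, 2.63], [-0.94, 2.18], [0.31, 2.57], [-1.31, 4.45], [0, 2.66], [-2.55, 2.55]. Speed limits (rad/s): [2.57, 2.57, 3.14, 3.14, 3.14, 3.14].

## Interface

Orientations are given as a unit quaternion [w, x, y, z].
In Python, from cell import robot gives the robot as it stands. The module is installed in compiled form; this text tells all that it offers.
- The arm moves only by the shell command python3 -m jog 'ROWS' [OPENING] [FORCE]. ROWS is JSON, one flat list of numbers, 6 for each row, row after row: the shift along the tool's x, y, z in mm, then the turn, a rotation vector about the tool's x, y, z in rad. A call has exactly 10 rows; each row shifts and turns the commanded pose from where the row before left it, along the tool's axes as they then stand; what a row does not reach is not made up. A row lasts 1/12 s, in which the tool goes at most 41.7 mm and 7.16 degrees, less where a joint would pass 70% of its speed; a pose out of reach is approached as far as the arm can. A call with a gripper value outside its range is refused whole. OPENING is the finger opening in mm, from 0 to 88.1, set as the call begins (- or left out, the last holds). The fingers move at their own pace and stop on an object; FORCE is the grip in N (left out, the last holds). Time passes only in rows, so rows that do not move let the fingers close, or fill a call up. It gives the time, the measured TCP pose, the force and the opening at its end, in the units of the state.
- robot.observe(): the state, without advancing time (a new reading comes with each control period).
- robot.capture(name): name is "scene" or "side" or "wrist"; returns the picture (384x512x3 uint8, red, green, blue); there is no depth.
- robot.get_calibration(name): a dict with "vfov" (degrees; the focal length in pixels is half the picture's height over the tangent of half this angle, whatever the lens; pixels are square), "cx", "cy" (the principal point, pixels), "extrinsics" (4x4, takes a point from world to camera coordinates); the wrist camera has in their place "mount" (4x4, takes a point from camera to tool coordinates, whose origin is the TCP and whose axes are the tool frame's). Camera axes: x right, y down, z forward; pixel columns grow to the right and rows downward; lengths in m; the calibration is good to about 2 mm. A picture is of the moment at which its call begins: read the wrist's pose just before it. get_calibration takes no time and is no camera call.
- robot.job_done(): hands the job in, once; it reports no verdict.
The state is a dict: "clock": time; "q": joint angles; "joint_vel": joint speeds; "joint_torque": joint torques, N m; "tcp_pos": TCP position; "tool_rot": TCP orientation; "wrist_force": force on the tool from outside, world axes, zero at the start; "wrist_torque": the same for the moment, N m; "finger_gap": finger opening in m.
Only numpy, scipy, OpenCV 4.12 (cv2) and the standard library are available. Lean on these libraries where they do the work, as an engineer would, in place of code of your own. Each camera call takes 0.05 s, during which the arm holds its last target.

## Working session

There is one attempt and no reset: what is moved stays moved. The work goes in short steps, Python scripts to look and compute and a shell command to move; the robot and the scene stay as the last step left them, time stands still between calls to the robot, and variables do not carry over. Pictures are saved under pics/ and viewed, and the job is handed in when it is done.

```bash
mkdir -p pics; python3 - <<'E'
from cell import robot
import cv2
s=robot.observe(); print(s)
for n in("scene","side","wrist"):
    c=robot.get_calibration(n);print(n,c)
    cv2.imwrite(f"pics/{n}0.png",cv2.cvtColor(robot.capture(n),cv2.COLOR_RGB2BGR))
print(robot.tcp_to_grasp)
E
```

```text
{'clock': 0.0, 'q': array([ 1.26107749e+00,  2.64721871e-01,  1.60531714e+00, -1.94425697e-05,
        1.27369430e+00, -3.69031736e-02]), 'joint_vel': array([ 0.00115488, -0.00074007,  0.00124383, -0.00170462, -0.0006099 ,
        0.00164242]), 'joint_torque': array([-1.31363850e-03, -5.02102160e+01, -3.56884646e+01,  7.25892931e-02,
        2.91815313e-02, -1.43992447e-04]), 'tcp_pos': array([0.18166166, 0.64933482, 0.21443983]), 'tool_rot': array([ 0.70041421,  0.09540737,  0.70066229, -0.09690063]), 'wrist_force': array([ 0.54568848, -0.60805161, -0.42158331]), 'wrist_torque': array([0.00609198, 0.03109258, 0.0150227 ]), 'finger_gap': 0.08800201318168616}
scene {'vfov': 47.50945582356726, 'cx': 251.54001289681224, 'cy': 198.19355336477966, 'extrinsics': array([[-0.8130296 , -0.58161036, -0.02668827,  0.39568552],
       [-0.19331518,  0.31290446, -0.92990324,  0.23753008],
       [ 0.54919224, -0.75087961, -0.3668347 ,  0.58319733],
       [ 0.        ,  0.        ,  0.        ,  1.        ]])}
side {'vfov': 55.54678555002951, 'cx': 253.80864139611927, 'cy': 188.03618867938596, 'extrinsics': array([[-0.95413163, -0.2993269 , -0.00602062,  0.50007192],
       [-0.17687637,  0.5798065 , -0.79532331,  0.22015298],
       [ 0.24155245, -0.75777822, -0.60615558,  0.76781923],
       [ 0.        ,  0.        ,  0.        ,  1.        ]])}
wrist {'vfov': 64.56349572568807, 'cx': 256.3615830779295, 'cy': 194.7476088564617, 'mount': array([[-2.72926447e-04, -2.74364734e-01,  9.61625664e-01,
        -1.69058945e-01],
       [ 9.99999928e-01,  1.78606540e-04,  3.34776592e-04,
        -9.82150826e-04],
       [-2.63603524e-04,  9.61625686e-01,  2.74364666e-01,
        -7.07052369e-02],
       [ 0.00000000e+00,  0.00000000e+00,  0.00000000e+00,
         1.00000000e+00]])}
0.0187
```

View pics/scene0.png

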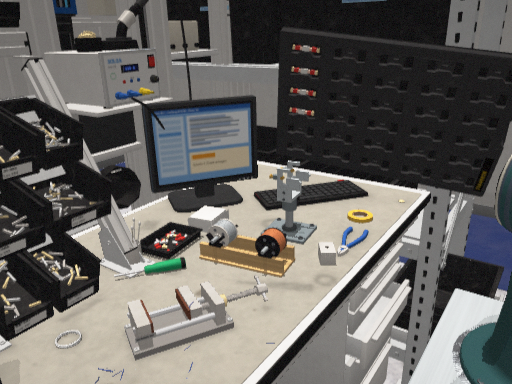

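View pics/side0.png

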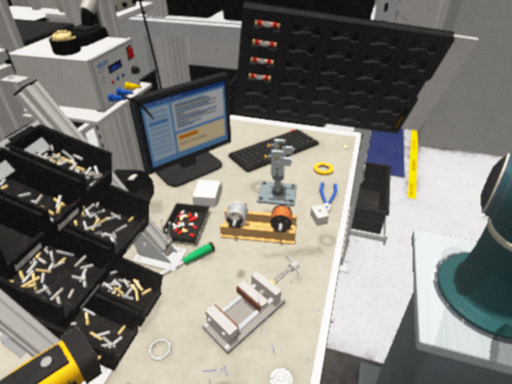

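View pics/wrist0.png

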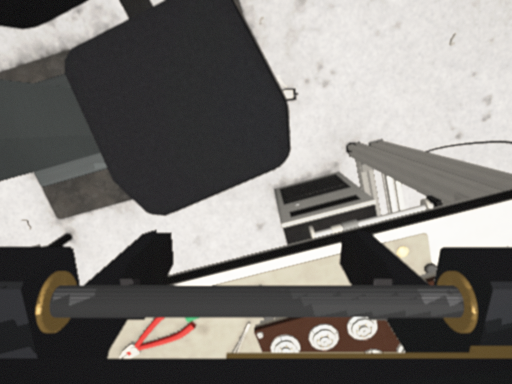

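```bash
python3 - <<'E'
import cv2
a=cv2.imread("pics/scene0.png")[140:300,170:380]; b=cv2.imread("pics/side0.png")[120:260,190:350]
cv2.imwrite("pics/sz.png",cv2.resize(a,None,fx=3.8,fy=3.75,interpolation=cv2.INTER_CUBIC)); cv2.imwrite("pics/dz.png",cv2.resize(b,None,fx=5,fy=4.28,interpolation=cv2.INTER_CUBIC)[:600] if 0 else cv2.resize(b,None,fx=4.25,fy=4.25,interpolation=cv2.INTER_CUBIC))
E
```

```text
(no output)
```

View pics/sz.png

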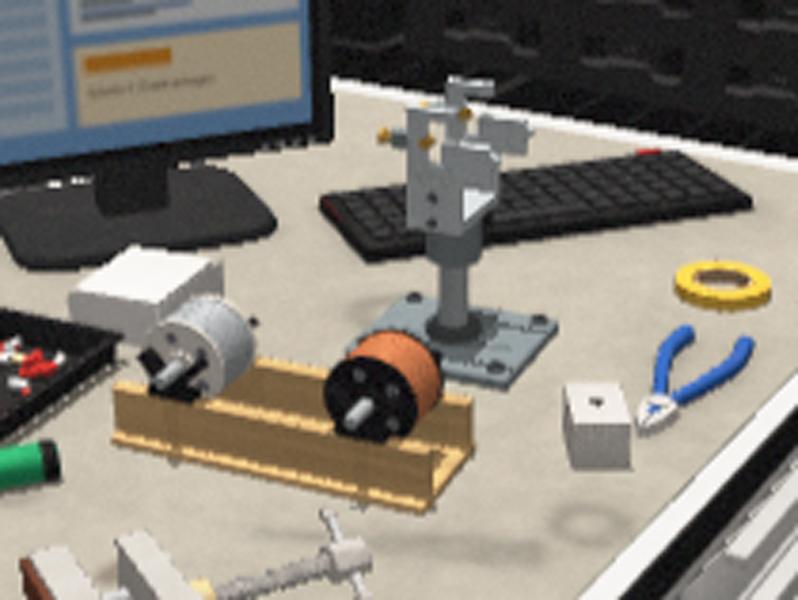

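View pics/dz.png

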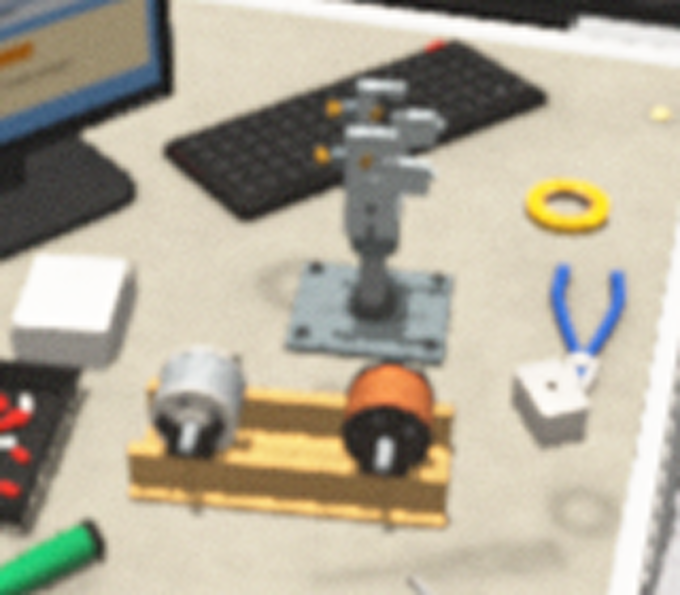

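```bash
cat > h.py <<'E'
import numpy as np
from cell import robot
def ray(n,uv,T=None):
    c=robot.get_calibration(n); f=192/np.tan(np.radians(c["vfov"])/2)
    d=np.array([(uv[0]-c["cx"])/f,(uv[1]-c["cy"])/f,1.])
    if n=="wrist":
        M=T@c["mount"]
        o=M[:3,3]; d=M[:3,:3]@d
    else:
        E=c["extrinsics"]; R=E[:3,:3]; o=-R.T@E[:3,3]; d=R.T@d
    return o,d/np.linalg.norm(d)
def plane(n,uv,z,T=None):
    o,d=ray(n,uv,T); return o+d*(z-o[2])/d[2]
def tri(*rs):
    A=sum(np.eye(3)-np.outer(d,d) for o,d in rs); b=sum((np.eye(3)-np.outer(d,d))@o for o,d in rs)
    p=np.linalg.solve(A,b); return p,[np.linalg.norm((np.eye(3)-np.outer(d,d))@(p-o)) for o,d in rs]
def pose():
    from scipy.spatial.transform import Rotation as R
    s=robot.observe(); q=s["tool_rot"]; T=np.eye(4); T[:3,:3]=R.from_quat([q[1],q[2],q[3],q[0]]).as_matrix(); T[:3,3]=s["tcp_pos"]; return T
def proj(n,p,T=None):
    c=robot.get_calibration(n); f=192/np.tan(np.radians(c["vfov"])/2)
    E=c["extrinsics"] if n!="wrist" else np.linalg.inv(T@c["mount"])
    q=E[:3,:3]@np.asarray(p)+E[:3,3]; return np.array([c["cx"]+f*q[0]/q[2],c["cy"]+f*q[1]/q[2]])
E
python3 - <<'E'
from h import *
np.set_printoptions(precision=4,suppress=True)
S=lambda u,v:(170+u/3.8-.4,140+v/3.75-.4)
D=lambda u,v:(190+u/4.25-.4,120+v/4.25-.4)
def t(name,s,d): print(name,*tri(ray("scene",S(*s)),ray("side",D(*d))))
t("copper near tip",(350,418),(383,460))
t("grey near tip",(165,385),(185,443))
for c in [(557,325),(508,383),(415,293)]: print("base sc",plane("scene",S(*c),.01))
for c in [(305,265),(453,275),(443,350),(288,343)]: print("base sd",plane("side",D(*c),.01))
t("hook near-left-top",(410,110),(347,132))
t("lip near corner top",(498,155),(432,160))
t("block tip",(597,400),(549,387))
print(proj("scene",[.182,.65,.2]))
print(pose())
E
```

```text
copper near tip [ 0.4628 -0.0041  0.0522] [np.float64(0.0018231749930539103), np.float64(0.0018231749930539332)]
grey near tip [0.5749 0.0061 0.0437] [np.float64(0.0015323112529046614), np.float64(0.0015323112529045438)]
base sc [ 0.4682 -0.2322  0.01  ]
base sc [ 0.4551 -0.1482  0.01  ]
base sc [ 0.5672 -0.2271  0.01  ]
base sd [ 0.5707 -0.2226  0.01  ]
base sd [ 0.4708 -0.241   0.01  ]
base sd [ 0.4599 -0.1602  0.01  ]
base sd [ 0.5571 -0.1379  0.01  ]
hook near-left-top [ 0.5282 -0.1621  0.1592] [np.float64(0.0007537456903757442), np.float64(0.0007537456903757493)]
lip near corner top [ 0.4801 -0.1798  0.1364] [np.float64(0.002055858429946411), np.float64(0.002055858429946359)]
block tip [ 0.387  -0.1207  0.0303] [np.float64(0.0004654729911130342), np.float64(0.000465472991112994)]
[-234.7479  985.8659]
[[-0.0005  0.2695  0.963   0.1817]
 [-0.0017  0.963  -0.2695  0.6495]
 [-1.     -0.0017 -0.      0.2147]
 [ 0.      0.      0.      1.    ]]
```

```bash
cat > sim.py <<'E'
from h import *
import sys,json
from scipy.spatial.transform import Rotation as R
T=pose()
for a in sys.argv[1:]:
    r=np.array(json.loads(a)).reshape(-1,6)
    for x in r:
        D=np.eye(4);D[:3,:3]=R.from_rotvec(x[3:]).as_matrix();D[:3,3]=x[:3]/1000;T=T@D
    print(np.round(T,4))
E
python3 - <<'E'
import numpy as np
from h import *
from scipy.spatial.transform import Rotation as R
T=pose()
for k in range(21):
    D=np.eye(4);D[:3,:3]=R.from_rotvec([.066,0,0]).as_matrix();D[:3,3]=[-.003,-.006,.040];T=T@D
    if k>8: print(k+1,np.round(T[:3,3],3),np.degrees(np.arctan2(T[1,1],T[0,1])))
E
```

```text
10 [0.481 0.388 0.245] 36.552607765035454
11 [0.5   0.352 0.248] 32.771084945383464
12 [0.516 0.315 0.251] 28.989562874370193
13 [0.53  0.277 0.254] 25.20804156283743
14 [0.542 0.239 0.257] 21.42652100841297
15 [0.551 0.199 0.26 ] 17.6450011955519
16 [0.558 0.159 0.263] 13.863482095807084
17 [0.561 0.119 0.266] 10.081963668324136
18 [0.562 0.079 0.269] 6.300445860552206
19 [0.561 0.038 0.273] 2.5189286091583374
20 [ 0.557 -0.002  0.276] -1.2625881588706365
21 [ 0.55  -0.042  0.279] -5.044104524957748
```

```bash
python3 - <<'E'
from h import *
for n,u in [("scene",(205,190)),("scene",(145,215)),("scene",(65,270)),("scene",(100,300)),("scene",(180,330)),("side",(190,165)),("side",(150,280)),("side",(100,355)),("side",(75,165))]: print(n,u,plane(n,u,0.0).round(3),plane(n,u,0.15).round(3))
print(tri(ray("scene",(82,118)),ray("side",(108,158))))
print("mon",tri(ray("scene",(143,108)),ray("side",(131,93))),tri(ray("scene",(257,97)),ray("side",(229,74))))
E
```

```text
scene (205, 190) [ 0.869 -0.299  0.   ] [0.592 0.002 0.15 ]
scene (145, 215) [ 0.88  -0.077  0.   ] [0.599 0.149 0.15 ]
scene (65, 270) [0.805 0.199 0.   ] [0.55  0.332 0.15 ]
scene (100, 300) [0.657 0.225 0.   ] [0.452 0.349 0.15 ]
scene (180, 330) [0.479 0.205 0.   ] [0.334 0.336 0.15 ]
side (190, 165) [ 0.817 -0.257  0.   ] [ 0.704 -0.056  0.15 ]
side (150, 280) [0.705 0.183 0.   ] [0.618 0.281 0.15 ]
side (100, 355) [0.705 0.361 0.   ] [0.618 0.417 0.15 ]
side (75, 165) [ 1.169 -0.15   0.   ] [0.974 0.026 0.15 ]
(array([0.74040487, 0.15371392, 0.29914965]), [np.float64(0.007990549884310073), np.float64(0.007990549884310113)])
mon (array([ 0.89555429, -0.13457531,  0.2712512 ]), [np.float64(0.00979300618198681), np.float64(0.009793006181986887)]) (array([ 0.70305255, -0.34033938,  0.2758214 ]), [np.float64(0.000918726048726442), np.float64(0.0009187260487263216)])
```

```bash
python3 sim.py '[-3,-9,39,0.066,0,0,-3,-9,39,0.066,0,0,-3,-9,39,0.066,0,0,-3,-9,39,0.066,0,0,-3,-9,39,0.066,0,0,-3,-9,39,0.066,0,0,-3,-9,39,0.066,0,0,-3,-9,39,0.066,0,0,-3,-9,39,0.066,0,0,-3,-9,39,0.066,0,0]' '[-2,-6,40,0.066,0,0,-2,-6,40,0.066,0,0,-2,-6,40,0.066,0,0,-2,-6,40,0.066,0,0,-2,-6,40,0.066,0,0,-2,-6,40,0.066,0,0,-2,-6,40,0.066,0,0,-2,-6,40,0.066,0,0,-2,0,41,0.03,0,0,0,0,41,0,0,0]'
python3 -m jog '[-3,-9,39,0.066,0,0,-3,-9,39,0.066,0,0,-3,-9,39,0.066,0,0,-3,-9,39,0.066,0,0,-3,-9,39,0.066,0,0,-3,-9,39,0.066,0,0,-3,-9,39,0.066,0,0,-3,-9,39,0.066,0,0,-3,-9,39,0.066,0,0,-3,-9,39,0.066,0,0]'
```

```text
[[-5.000e-04  8.033e-01  5.956e-01  4.565e-01]
 [-1.700e-03  5.956e-01 -8.033e-01  3.685e-01]
 [-1.000e+00 -1.400e-03  1.000e-03  2.450e-01]
 [ 0.000e+00  0.000e+00  0.000e+00  1.000e+00]]
[[-5.000e-04  9.968e-01  7.990e-02  5.460e-01]
 [-1.700e-03  7.990e-02 -9.968e-01 -2.240e-02]
 [-1.000e+00 -6.000e-04  1.600e-03  2.636e-01]
 [ 0.000e+00  0.000e+00  0.000e+00  1.000e+00]]
clock: 0.98
tcp_pos: [0.4576, 0.3672, 0.2455]
tool_rot: [0.631, 0.319, 0.631, -0.319]
wrist_force: [1.1, -0.3, 0.3]
finger_gap: 0.0883
```

```bash
python3 -m jog '[-2,-10,40,0.066,0,0,-2,-10,40,0.066,0,0,-2,-10,40,0.066,0,0,-2,-10,40,0.066,0,0,-2,-10,40,0.066,0,0,-2,-10,40,0.066,0,0,-2,-10,40,0.066,0,0,-2,-6,40,0.066,0,0,-2,0,41,0.03,0,0,0,0,41,0,0,0]'
python3 - <<'E'
from h import *
import cv2
T=pose();np.save("T1.npy",T);print(T.round(4))
cv2.imwrite("pics/w1.png",cv2.cvtColor(robot.capture("wrist"),cv2.COLOR_RGB2BGR))
E
```

```text
clock: 1.82
tcp_pos: [0.5208, -0.0357, 0.2642]
tool_rot: [0.52, 0.48, 0.519, -0.48]
wrist_force: [0.8, 0.8, 0.4]
finger_gap: 0.088
[[ 1.000e-03  9.969e-01  7.860e-02  5.208e-01]
 [-0.000e+00  7.860e-02 -9.969e-01 -3.570e-02]
 [-1.000e+00  1.000e-03  1.000e-04  2.642e-01]
 [ 0.000e+00  0.000e+00  0.000e+00  1.000e+00]]
```

View pics/w1.png

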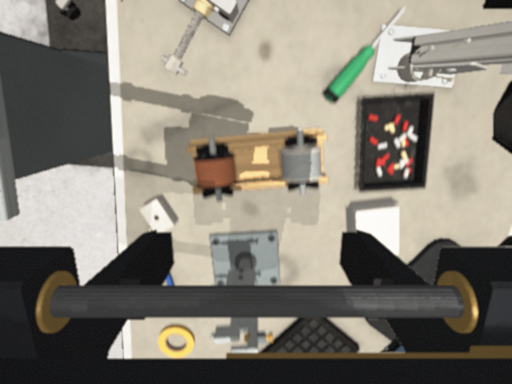

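```bash
python3 - <<'E'
from h import *
import cv2
T=pose();np.save("T1.npy",T);print(T.round(4))
im=cv2.cvtColor(robot.capture("wrist"),cv2.COLOR_RGB2BGR)
cv2.imwrite("pics/w2.png",im)
cv2.imwrite("pics/w2z.png",cv2.resize(im[115:215,180:335],None,fx=5,fy=5,interpolation=cv2.INTER_CUBIC))
cv2.imwrite("pics/w2h.png",cv2.resize(im[220:360,190:300],None,fx=4,fy=4,interpolation=cv2.INTER_CUBIC))
E
```

```text
[[ 8.000e-04  9.971e-01  7.570e-02  5.212e-01]
 [-6.300e-03  7.570e-02 -9.971e-01 -4.290e-02]
 [-1.000e+00  4.000e-04  6.400e-03  2.639e-01]
 [ 0.000e+00  0.000e+00  0.000e+00  1.000e+00]]
```

View pics/w2z.png

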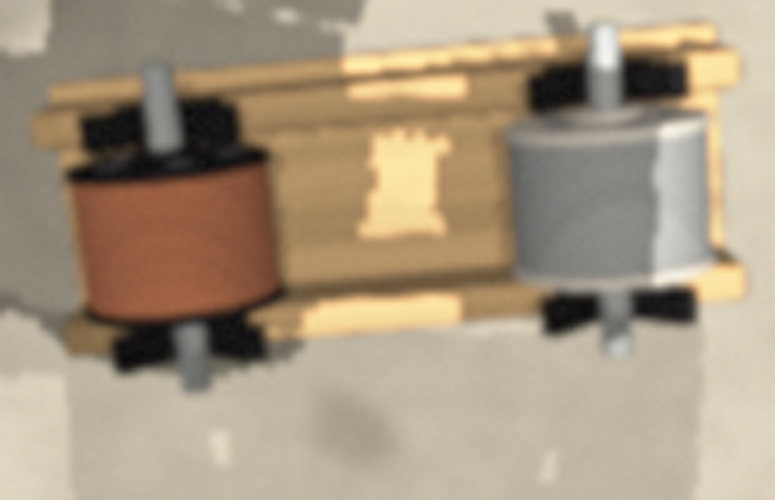

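View pics/w2h.png

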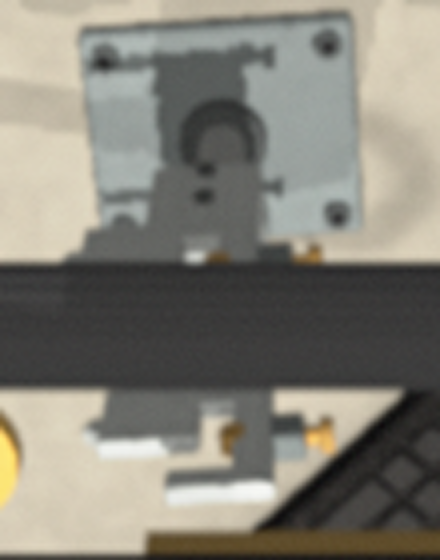

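```bash
python3 - <<'E'
from h import *
np.set_printoptions(precision=4,suppress=True)
T=np.load("T1.npy")
P=lambda u,v,z:plane("wrist",(180+u/5-.4,115+v/5-.4),z,T)
a,b=P(157,66,.05),P(195,386,.05);g,h=P(603,28,.05),P(620,350,.05)
for p,q in((a,b),(g,h)): print(p,q,"c",(p+q)/2,"len",np.linalg.norm(p-q),"yaw of y",np.degrees(np.arctan2((p-q)[1],(p-q)[0])))
d=(g+h-a-b)/2;print("spacing",np.linalg.norm(d),np.degrees(np.arctan2(d[1],d[0])))
H=lambda u,v,z:plane("wrist",(190+u/4-.4,220+v/4-.4),z,T)
c=[H(80,33,.01),H(350,14,.01),H(361,230,.01)]
print("base",c,(c[0]+c[2])/2,np.linalg.norm(c[0]-c[1]),np.linalg.norm(c[1]-c[2]))
d=c[1]-c[0];print(np.degrees(np.arctan2(d[1],d[0]))); d=c[1]-c[2];print(np.degrees(np.arctan2(d[1],d[0]))-90)
E
```

```text
[ 0.4617 -0.0023  0.05  ] [ 0.4744 -0.0835  0.05  ] c [ 0.4681 -0.0429  0.05  ] len 0.08216105166613928 yaw of y 98.89877174131495
[0.5702 0.015  0.05  ] [ 0.5841 -0.0654  0.05  ] c [ 0.5772 -0.0252  0.05  ] len 0.0816614738151931 yaw of y 99.76835445325511
spacing 0.11051574486633778 9.236072635698365
base [array([ 0.459 , -0.1522,  0.01  ]), array([ 0.559 , -0.1369,  0.01  ]), array([ 0.5719, -0.2272,  0.01  ])] [ 0.5155 -0.1897  0.01  ] 0.1011104472066745 0.09116356429760387
8.666241247550415
8.170419600662527
```

```bash
cat > to.py <<'E'
# usage: to.py x y z yawdeg -> remaining shift (tool axes after turn) and turn
from h import *
import sys
from scipy.spatial.transform import Rotation as R
x,y,z,w=map(float,sys.argv[1:]); w=np.radians(w)
G=np.eye(4); G[:3,:3]=np.array([[0,np.cos(w),np.sin(w)],[0,np.sin(w),-np.cos(w)],[-1,0,0]]); G[:3,3]=x,y,z
T=pose(); s=robot.observe()
print("now",T[:3,3].round(4),"yaw",np.degrees(np.arctan2(T[1,1],T[0,1])).round(2),"F",s["wrist_force"].round(1),"gap",round(s["finger_gap"],4),"t",round(s["clock"],2))
print("turn rotvec",R.from_matrix(T[:3,:3].T@G[:3,:3]).as_rotvec().round(4))
print("shift mm after turn",(G[:3,:3].T@(G[:3,3]-T[:3,3])*1000).round(1))
E
python3 to.py .467 -.0435 .11 9.2
```

```text
now [ 0.521  -0.0392  0.2636] yaw 4.21 F [-0.3  0.3  1. ] gap 0.0881 t 1.92
turn rotvec [-0.087   0.0024  0.0003]
shift mm after turn [153.6 -53.9  -4.4]
```

```bash
python3 -m jog '[0,0,0,-0.087,0.0024,0, 25,-9,-0.7,0,0,0, 25,-9,-0.7,0,0,0, 25,-9,-0.7,0,0,0, 25,-9,-0.7,0,0,0, 25,-9,-0.8,0,0,0, 25,-9,-0.8,0,0,0, 4,0,0,0,0,0, 0,0,0,0,0,0, 0,0,0,0,0,0]'
python3 - <<'E'
from h import *
import cv2
T=pose();np.save("T3.npy",T);print(T.round(4))
im=cv2.cvtColor(robot.capture("wrist"),cv2.COLOR_RGB2BGR)
cv2.imwrite("pics/w3.png",im)
print(pose()[:3,3])
E
```

```text
clock: 2.75
tcp_pos: [0.468, -0.0377, 0.1106]
tool_rot: [0.54, 0.457, 0.54, -0.456]
wrist_force: [0.4, 0.0, 0.5]
finger_gap: 0.088
[[ 9.000e-04  9.860e-01  1.666e-01  4.680e-01]
 [ 2.400e-03  1.666e-01 -9.860e-01 -3.770e-02]
 [-1.000e+00  1.300e-03 -2.200e-03  1.106e-01]
 [ 0.000e+00  0.000e+00  0.000e+00  1.000e+00]]
[ 0.46889395 -0.03790365  0.11146391]
```

View pics/w3.png

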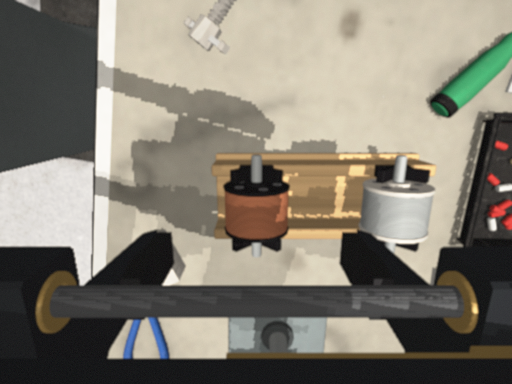

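```bash
python3 - <<'E'
from h import *
import cv2
np.set_printoptions(precision=4,suppress=True)
T=np.load("T3.npy")
im=cv2.imread("pics/w3.png")
cv2.imwrite("pics/w3z.png",cv2.resize(im[145:265,205:305],None,fx=5,fy=5,interpolation=cv2.INTER_CUBIC))
for z in(.05,):
  a,b=plane("wrist",(256,156),z,T),plane("wrist",(256.5,255.5),z,T)
  print(a,b,(a+b)/2,np.linalg.norm(a-b),np.degrees(np.arctan2((a-b)[1],(a-b)[0]))-90)
E
python3 to.py .467 -.0435 .11 9.2
```

```text
[ 0.4615 -0.0034  0.05  ] [ 0.4757 -0.0853  0.05  ] [ 0.4686 -0.0443  0.05  ] 0.08313746073844341 9.87569919948784
now [ 0.4689 -0.0379  0.1115] yaw 9.59 F [0.3 0.2 0.8] gap 0.0879 t 2.8
turn rotvec [ 0.0068 -0.0016 -0.003 ]
shift mm after turn [ 1.5 -2.8  5.2]
```

View pics/w3z.png

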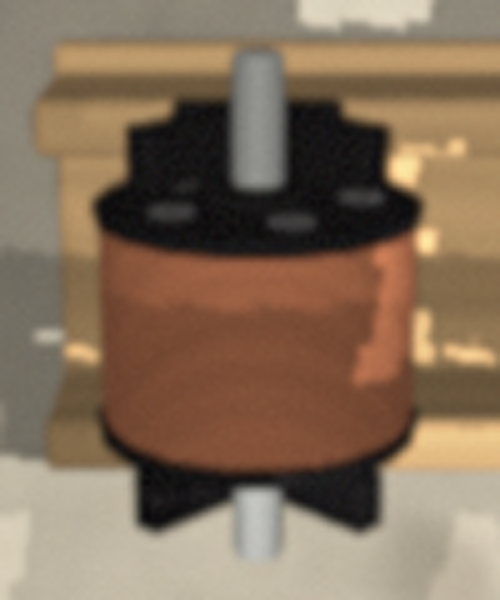

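```bash
python3 to.py .4685 -.0445 .0315 9.6; python3 -m jog '[0,-0.5,3,0,0,0, 0,-0.5,3.5,0,0,0, 10,0,0,0,0,0, 15,0,0,0,0,0, 15,0,0,0,0,0, 15,0,0,0,0,0, 10,0,0,0,0,0, 7,0,0,0,0,0, 5,0,0,0,0,0, 3,0,0,0,0,0]'; python3 to.py .4685 -.0445 .0315 9.6
```

```text
now [ 0.4689 -0.0379  0.1115] yaw 9.59 F [0.3 0.2 0.8] gap 0.0879 t 2.8
turn rotvec [-0.0002 -0.0016 -0.003 ]
shift mm after turn [80.  -1.5  6.4]
clock: 3.63
tcp_pos: [0.467, -0.0444, 0.0292]
tool_rot: [0.539, 0.457, 0.541, -0.456]
wrist_force: [-0.2, -0.6, 0.4]
finger_gap: 0.088
now [ 0.467  -0.0444  0.0292] yaw 9.56 F [-0.2 -0.6  0.4] gap 0.088 t 3.63
turn rotvec [-0.0007 -0.0025  0.0003]
shift mm after turn [-2.3  1.5  0.3]
```

```bash
python3 -m jog '[-1,1,0,0,0,0, 0,0,0,0,0,0, 0,0,0,0,0,0, 0,0,0,0,0,0, 0,0,0,0,0,0, 0,0,0,0,0,0, 0,0,0,0,0,0, 0,0,0,0,0,0, 0,0,0,0,0,0, 0,0,0,0,0,0]' 45 35; python3 to.py .4685 -.0445 .0315 9.6
python3 - <<'E'
from h import *
import cv2
im=cv2.cvtColor(robot.capture("wrist"),cv2.COLOR_RGB2BGR)
cv2.imwrite("pics/w4.png",im)
E
```

```text
clock: 4.47
tcp_pos: [0.4688, -0.0443, 0.0311]
tool_rot: [0.54, 0.457, 0.54, -0.456]
wrist_force: [2.7, 1.3, 1.0]
finger_gap: 0.0481
now [ 0.4688 -0.0443  0.0311] yaw 9.57 F [2.7 1.3 1. ] gap 0.0481 t 4.47
turn rotvec [-0.0006 -0.0021 -0.0015]
shift mm after turn [-0.4 -0.3  0.2]
```

View pics/w4.png

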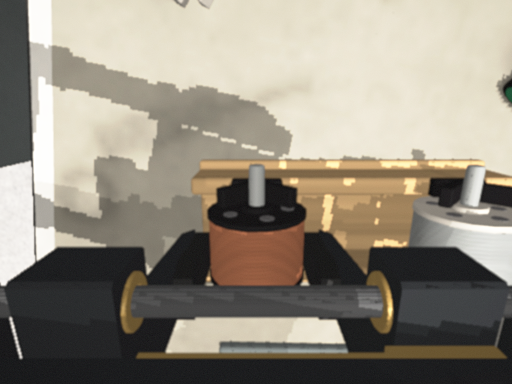

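```bash
python3 -m jog '[-3,0,0,0,0,0, -8,0,0,0,0,0, -15,0,0,0,0,0, -22,0,0,0,0,0, -25,0,0,0,0,0, -25,0,0,0,0,0, -25,0,0,0,0,0, -25,0,0,0,0,0, -18,0,0,0,0,0, -8,0,0,0,0,0]'; python3 to.py .446 -.200 .2 8.4
```

```text
clock: 5.35
tcp_pos: [0.4687, -0.0449, 0.2076]
tool_rot: [0.54, 0.458, 0.54, -0.456]
wrist_force: [0.2, 0.3, -2.8]
finger_gap: 0.0486
now [ 0.4687 -0.0449  0.2076] yaw 9.57 F [ 0.2  0.3 -2.8] gap 0.0486 t 5.35
turn rotvec [ 0.0203 -0.0013 -0.0028]
shift mm after turn [  7.6 -45.1 150.1]
```

```bash
python3 -m jog '[0,-3,8,0.02,-0.001,-0.003, 0,-5,16,0,0,0, 1,-6,22,0,0,0, 1,-7,24,0,0,0, 1,-7,24,0,0,0, 1,-7,22,0,0,0, 1,-5,18,0,0,0, 1,-3,11,0,0,0, 1,-2,5,0,0,0, 0,0,0,0,0,0]'; python3 - <<'E'
from h import *
import cv2
for n in("scene","side","wrist"):
    im=cv2.cvtColor(robot.capture(n),cv2.COLOR_RGB2BGR); cv2.imwrite(f"pics/{n}5.png",im)
    if n=="scene": a=cv2.resize(im[140:260,240:340],None,fx=5,fy=5,interpolation=cv2.INTER_CUBIC)
    if n=="side": b=cv2.resize(im[120:240,250:350],None,fx=5,fy=5,interpolation=cv2.INTER_CUBIC)
cv2.imwrite("pics/s5z.png",a);cv2.imwrite("pics/d5z.png",b)
E
python3 to.py .446 -.200 .2 8.4
```

```text
clock: 6.18
tcp_pos: [0.4444, -0.2001, 0.196]
tool_rot: [0.533, 0.462, 0.537, -0.463]
wrist_force: [-0.0, 1.0, -2.1]
finger_gap: 0.0487
now [ 0.4455 -0.1988  0.1971] yaw 8.44 F [ 0.2 -0.5 -3.2] gap 0.0482 t 6.33
turn rotvec [ 0.0006 -0.0025  0.0036]
shift mm after turn [-2.9  0.3  1.3]
```

View pics/s5z.png

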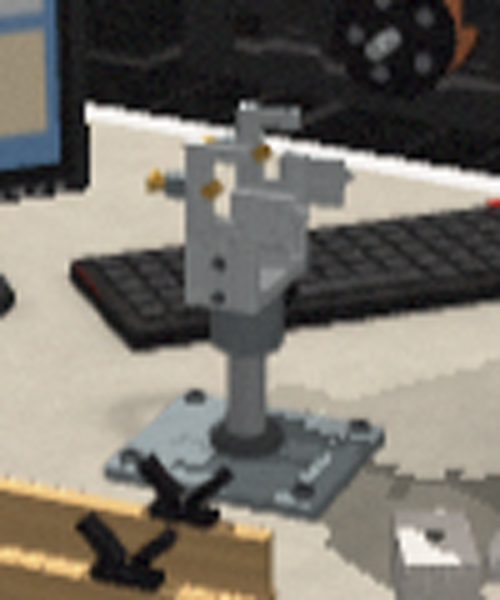

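View pics/d5z.png

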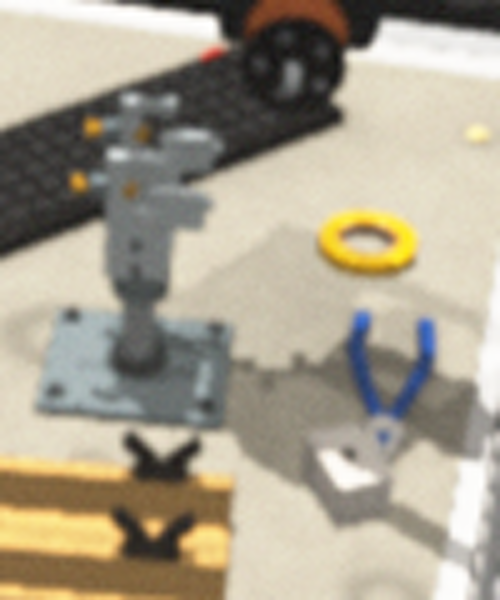

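View pics/wrist5.png

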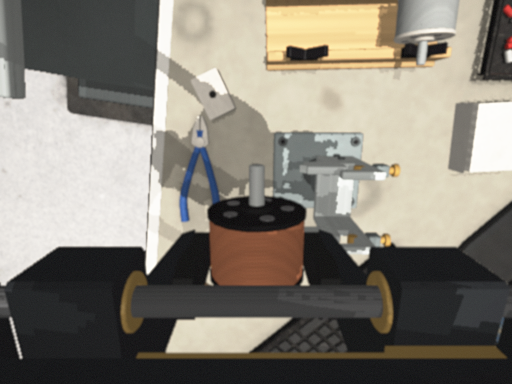

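```bash
python3 - <<'E'
import cv2
im=cv2.imread("pics/wrist5.png")
cv2.imwrite("pics/w5z.png",cv2.resize(im[125:255,240:410],None,fx=4.6,fy=4.6,interpolation=cv2.INTER_CUBIC))
E
```

```text
(no output)
```

View pics/w5z.png

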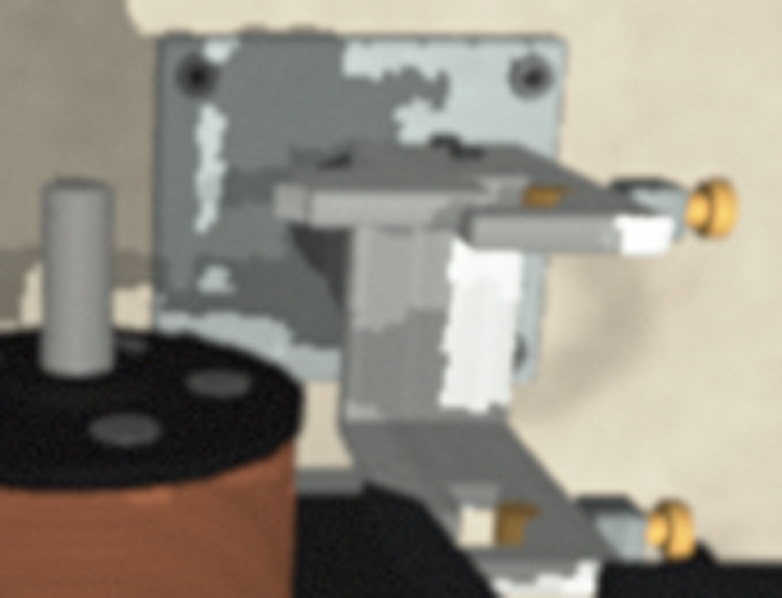

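```bash
python3 - <<'E'
from h import *
import cv2
np.set_printoptions(precision=4,suppress=True)
T=pose()
reg={"scene":(240,140,100,60),"side":(250,130,60,40),"wrist":(340,155,70,95)}
B={}
for n,(x,y,w,h) in reg.items():
    im=cv2.imread(f"pics/{n}5.png")[y:y+h,x:x+w]
    hsv=cv2.cvtColor(im,cv2.COLOR_BGR2HSV)
    m=cv2.inRange(hsv,(12,110,70),(30,255,255))
    k,l,st,c=cv2.connectedComponentsWithStats(m)
    for i in range(1,k):
        if st[i,4]>=4: print(n,st[i],c[i]+[x,y])
    B[n]=m
E
```

```text
scene [51 29  3  3  7] [292. 170.]
scene [30 34  3  4  9] [270.7778 175.3333]
scene [40 36  4  3  8] [281.875 177.375]
side [17 13  3  5 13] [267.8462 145.    ]
side [28 16  2  2  4] [278.5 146.5]
side [14 24  4  5 13] [265.2308 156.2308]
wrist [15 11  7  4 20] [357.6  167.05]
wrist [50 10 10 11 92] [394.6087 170.0978]
wrist [ 8 80  8  8 48] [350.7083 238.2083]
wrist [41 80 11 12 97] [385.7629 240.3093]
```

```bash
python3 - <<'E'
from h import *
np.set_printoptions(precision=4,suppress=True)
T=pose()
def t(n,**k): 
    p,e=tri(*[ray(c,uv,T) for c,uv in k.items()]); print(n,p,np.round(e,4))
    return p
a=t("near knob",scene=(271.2,175.9),side=(265.5,156.2),wrist=(394.4,170))
t("near sc-w",scene=(271.2,175.9),wrist=(394.4,170))
t("near sd-w",side=(265.5,156.2),wrist=(394.4,170))
t("near sc-sd",scene=(271.2,175.9),side=(265.5,156.2))
b=t("far knob sd-w",side=(268.2,145.),wrist=(385.6,240.3))
d=a-b;print(np.linalg.norm(d),(a+b)/2,np.degrees(np.arctan2(d[1],d[0]))-90)
t("far roller",scene=(292,170),side=(278.5,146.5),wrist=(350.7,238.2))
P=lambda u,v,z:plane("wrist",(240+u/4.6-.4,125+v/4.6-.4),z,T)
c=[P(160,38,.01),P(565,40,.01),P(532,378,.01)]
print(c,(c[0]+c[2])/2,np.linalg.norm(c[0]-c[1]),np.linalg.norm(c[1]-c[2]))
d=c[1]-c[0];print(np.degrees(np.arctan2(d[1],d[0])));d=c[1]-c[2];print(np.degrees(np.arctan2(d[1],d[0]))-90)
# spindle tip
p=P(77,185,T[2,3]+.019);print("tip in tool",np.linalg.inv(T)@np.r_[p,1], "dirs",(np.linalg.inv(T)@np.r_[P(77,372,T[2,3]+.019),1]))
E
```

```text
near knob [ 0.5425 -0.1587  0.1422] [0.0009 0.001  0.0006]
near sc-w [ 0.5434 -0.1589  0.1413] [0.0003 0.0003]
near sd-w [ 0.542  -0.1585  0.1434] [0.0005 0.0005]
near sc-sd [ 0.5422 -0.1586  0.1422] [0.0009 0.0009]
far knob sd-w [ 0.5505 -0.2146  0.1432] [0.0005 0.0005]
0.05643491097104588 [ 0.5465 -0.1867  0.1427] 8.136604446852175
far roller [ 0.5236 -0.2169  0.1419] [0.0014 0.0013 0.0006]
[array([ 0.4586, -0.1536,  0.01  ]), array([ 0.5589, -0.1392,  0.01  ]), array([ 0.5715, -0.2272,  0.01  ])] [ 0.515  -0.1904  0.01  ] 0.10133180549074378 0.08888392083902336
8.188688864915882
8.196700409682933
tip in tool [-0.0189 -0.0005 -0.0425  1.    ] dirs [-0.0189 -0.0005 -0.0212  1.    ]
```

```bash
python3 to.py .4913 -.1942 .148 8.2; python3 -m jog '[3,2,0,0.004,-0.002,0.003, 6,4,0.2,0,0,0, 7,6,0.2,0,0,0, 7,6,0.2,0,0,0, 7,6,0.2,0,0,0, 7,6,0.2,0,0,0, 6,6,0.2,0,0,0, 4,5,0,0,0,0, 2,3,0,0,0,0, 0,1.5,0,0,0,0]';  python3 to.py .4913 -.1942 .148 8.2
python3 - <<'E'
from h import *
import cv2
for n in("scene","side","wrist"):
    im=cv2.cvtColor(robot.capture(n),cv2.COLOR_RGB2BGR); cv2.imwrite(f"pics/{n}6.png",im)
    if n=="scene": a=cv2.resize(im[140:240,240:340],None,fx=4,fy=4,interpolation=cv2.INTER_CUBIC)
    if n=="side": b=cv2.resize(im[110:210,240:340],None,fx=4,fy=4,interpolation=cv2.INTER_CUBIC)
cv2.imwrite("pics/z6.png",cv2.hconcat([a,b]))
cv2.imwrite("pics/w6z.png",cv2.resize(im[125:285,190:390],None,fx=3.7,fy=3.7,interpolation=cv2.INTER_CUBIC))
E
python3 to.py .4913 -.1942 .148 8.2
```

```text
now [ 0.4455 -0.1988  0.1971] yaw 8.44 F [ 0.2 -0.5 -3.2] gap 0.0482 t 6.33
turn rotvec [ 0.0041 -0.0025  0.0036]
shift mm after turn [49.1 46.   2. ]
clock: 7.17
tcp_pos: [0.4911, -0.1942, 0.1478]
tool_rot: [0.534, 0.463, 0.535, -0.463]
wrist_force: [1.0, -0.6, -2.8]
finger_gap: 0.0484
now [ 0.4911 -0.1942  0.1478] yaw 8.21 F [ 1.  -0.6 -2.8] gap 0.0484 t 7.17
turn rotvec [0.0001 0.     0.0009]
shift mm after turn [-0.2  0.2  0. ]
now [ 0.4911 -0.1945  0.1489] yaw 8.2 F [-0.2  0.2 -3.2] gap 0.0485 t 7.32
turn rotvec [-0.      0.0009 -0.0003]
shift mm after turn [ 0.9  0.2 -0.3]
```

View pics/z6.png

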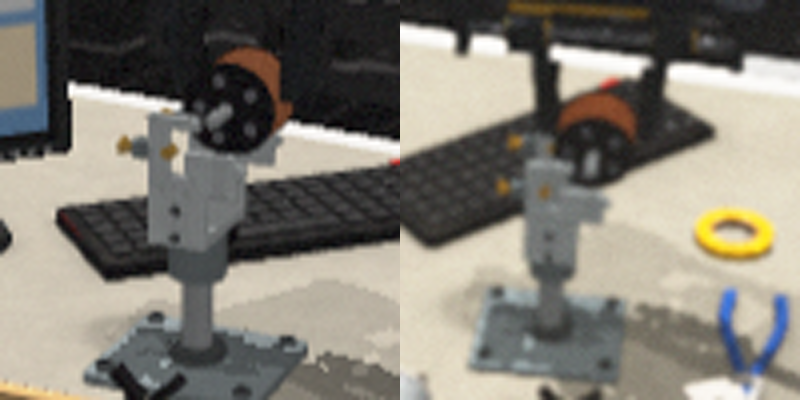

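View pics/w6z.png

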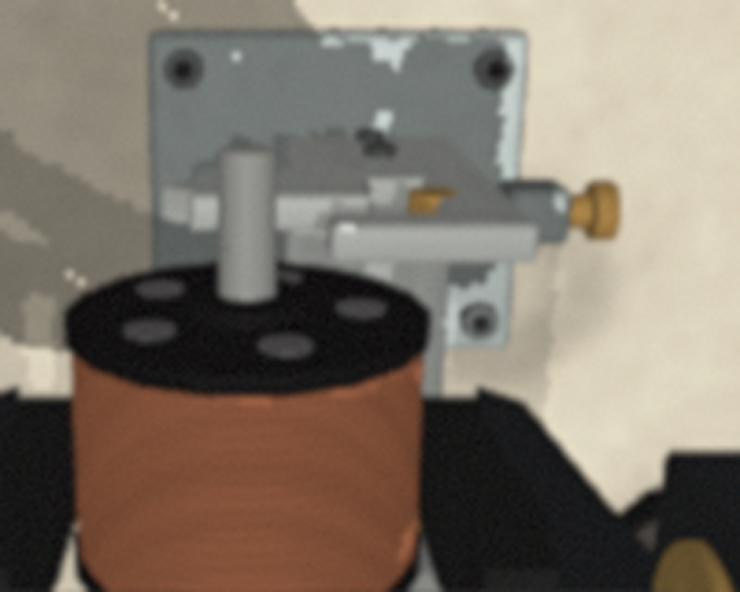

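```bash
python3 -m jog '[2,0,0,0,0,0, 3,0,0,0,0,0, 3,0,0,0,0,0, 2,0,0,0,0,0, 2,0,0,0,0,0, 1,0,0,0,0,0, 0.5,0,0,0,0,0, 0.5,0,0,0,0,0, 0,0,0,0,0,0, 0,0,0,0,0,0]';  python3 to.py .4913 -.1942 .1297 8.2; python3 -m jog '[0.3,0,0,0,0,0, 0.3,0,0,0,0,0, 0.3,0,0,0,0,0, 0.3,0,0,0,0,0, 0.3,0,0,0,0,0, 0.3,0,0,0,0,0, 0.3,0,0,0,0,0, 0,0,0,0,0,0, 0,0,0,0,0,0, 0,0,0,0,0,0]';python3 to.py .4913 -.1942 .1297 8.2
```

```text
clock: 8.15
tcp_pos: [0.491, -0.1944, 0.1347]
tool_rot: [0.535, 0.463, 0.534, -0.463]
wrist_force: [0.3, 0.2, -2.7]
finger_gap: 0.0482
now [ 0.491  -0.1944  0.1347] yaw 8.19 F [ 0.3  0.2 -2.7] gap 0.0482 t 8.15
turn rotvec [-0.0001  0.0007 -0.0002]
shift mm after turn [ 5.   0.4 -0.2]
clock: 8.98
tcp_pos: [0.4909, -0.1944, 0.1325]
tool_rot: [0.535, 0.463, 0.534, -0.463]
wrist_force: [0.7, -0.0, -3.0]
finger_gap: 0.0485
now [ 0.4909 -0.1944  0.1325] yaw 8.2 F [ 0.7 -0.  -3. ] gap 0.0485 t 8.98
turn rotvec [-0.0001  0.0006 -0.0001]
shift mm after turn [ 2.8  0.4 -0.1]
```

```bash
python3 -m jog '[0.3,0,0,0,0,0, 0.3,0,0,0,0,0, 0.3,0,0,0,0,0, 0.3,0,0,0,0,0, 0.3,0,0,0,0,0, 0,0,0,0,0,0, 0,0,0,0,0,0, 0,0,0,0,0,0, 0,0,0,0,0,0, 0,0,0,0,0,0]';python3 to.py .4913 -.1942 .1297 8.2
```

```text
clock: 9.82
tcp_pos: [0.4909, -0.1944, 0.131]
tool_rot: [0.535, 0.463, 0.534, -0.463]
wrist_force: [1.1, -0.2, -3.1]
finger_gap: 0.0486
now [ 0.4909 -0.1944  0.131 ] yaw 8.19 F [ 1.1 -0.2 -3.1] gap 0.0486 t 9.82
turn rotvec [-0.0001  0.0007 -0.0001]
shift mm after turn [ 1.3  0.4 -0.2]
```

```bash
python3 -m jog '[0.3,0,0,0,0,0, 0.2,0,0,0,0,0, 0.2,0,0,0,0,0, 0.2,0,0,0,0,0, 0,0,0,0,0,0, 0,0,0,0,0,0, 0,0,0,0,0,0, 0,0,0,0,0,0, 0,0,0,0,0,0, 0,0,0,0,0,0]'; python3 -m jog '[0.2,0,0,0,0,0, 0.2,0,0,0,0,0, 0.2,0,0,0,0,0, 0.2,0,0,0,0,0, 0,0,0,0,0,0, 0,0,0,0,0,0, 0,0,0,0,0,0, 0,0,0,0,0,0, 0,0,0,0,0,0, 0,0,0,0,0,0]'
```

```text
clock: 10.65
tcp_pos: [0.4909, -0.1944, 0.1301]
tool_rot: [0.535, 0.463, 0.534, -0.463]
wrist_force: [0.5, -0.0, -3.5]
finger_gap: 0.0482
clock: 11.48
tcp_pos: [0.4909, -0.1944, 0.1293]
tool_rot: [0.535, 0.463, 0.534, -0.463]
wrist_force: [0.3, 0.2, -3.4]
finger_gap: 0.0482
```

```bash
python3 -m jog '[0.2,0,0,0,0,0, 0.2,0,0,0,0,0, 0.2,0,0,0,0,0, 0.2,0,0,0,0,0, 0.2,0,0,0,0,0, 0.2,0,0,0,0,0, 0,0,0,0,0,0, 0,0,0,0,0,0, 0,0,0,0,0,0, 0,0,0,0,0,0]'
```

```text
clock: 12.32
tcp_pos: [0.491, -0.1945, 0.1289]
tool_rot: [0.535, 0.463, 0.534, -0.463]
wrist_force: [-2.9, 1.0, 4.8]
finger_gap: 0.0488
```

```bash
python3 -m jog '[0.2,0,0,0,0,0, 0.2,0,0,0,0,0, 0.2,0,0,0,0,0, 0.2,0,0,0,0,0, 0.2,0,0,0,0,0, 0.2,0,0,0,0,0, 0,0,0,0,0,0, 0,0,0,0,0,0, 0,0,0,0,0,0, 0,0,0,0,0,0]'
```

```text
clock: 13.15
tcp_pos: [0.4911, -0.1945, 0.1287]
tool_rot: [0.535, 0.463, 0.534, -0.463]
wrist_force: [-5.6, 1.9, 11.4]
finger_gap: 0.0486
```

```bash
python3 -m jog '[-0.6,0,0,0,0,0, -0.6,0,0,0,0,0, -0.6,0,0,0,0,0, -0.6,0,0,0,0,0, -0.6,0,0,0,0,0, -0.3,0,0,0,0,0, 0,0,0,0,0,0, 0,0,0,0,0,0, 0,0,0,0,0,0, 0,0,0,0,0,0]'; python3 to.py .5145 -.1908 .1304 8.2
python3 - <<'E'
from h import *
import cv2
im=cv2.cvtColor(robot.capture("wrist"),cv2.COLOR_RGB2BGR); cv2.imwrite(f"pics/wrist7.png",im)
cv2.imwrite("pics/w7z.png",cv2.resize(im[125:285,190:390],None,fx=3.7,fy=3.7,interpolation=cv2.INTER_CUBIC))
E
```

```text
clock: 13.98
tcp_pos: [0.4908, -0.1944, 0.1299]
tool_rot: [0.534, 0.463, 0.534, -0.463]
wrist_force: [0.0, -0.1, -3.0]
finger_gap: 0.0484
now [ 0.4908 -0.1944  0.1299] yaw 8.19 F [ 0.  -0.1 -3. ] gap 0.0484 t 13.98
turn rotvec [-0.0002  0.0004  0.0003]
shift mm after turn [-0.5 24.  -0.1]
```

View pics/w7z.png

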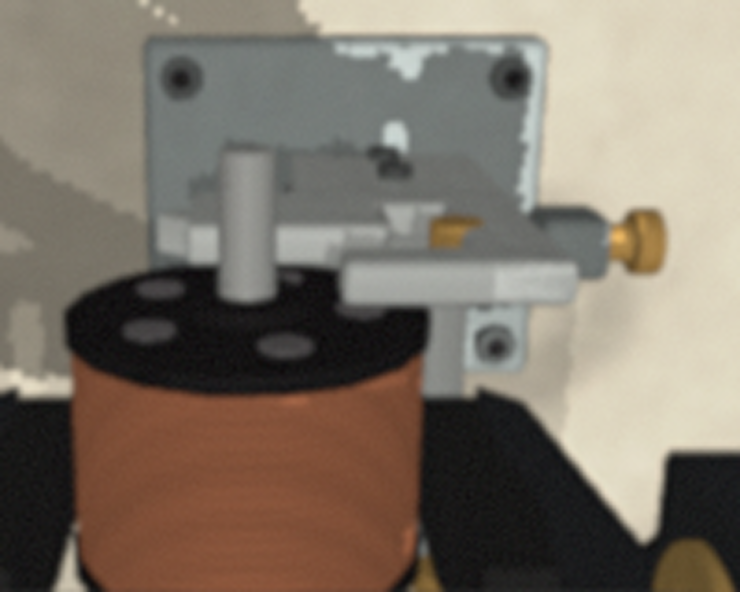

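```bash
python3 -m jog '[-0.5,0,0,0,0,0, 0,1,0,0,0,0, 0,2,0,0,0,0, 0,3,0,0,0,0, 0,3,0,0,0,0, 0,3,0,0,0,0, 0,3,0,0,0,0, 0,2,0,0,0,0, 0,1.5,0,0,0,0, 0,1,0,0,0,0]'; python3 to.py .5145 -.1908 .1304 8.2
```

```text
clock: 14.87
tcp_pos: [0.5104, -0.1915, 0.1306]
tool_rot: [0.535, 0.463, 0.534, -0.463]
wrist_force: [-0.4, 1.0, -2.9]
finger_gap: 0.0485
now [ 0.5104 -0.1915  0.1306] yaw 8.2 F [-0.4  1.  -2.9] gap 0.0485 t 14.87
turn rotvec [0.0001 0.0006 0.    ]
shift mm after turn [ 0.2  4.1 -0.2]
```

```bash
python3 -m jog '[0,0.5,0,0,0,0, 0,0.5,0,0,0,0, 0,0.5,0,0,0,0, 0,0.5,0,0,0,0, 0,0.5,0,0,0,0, 0,0.4,0,0,0,0, 0,0.3,0,0,0,0, 0,0.3,0,0,0,0, 0,0,0,0,0,0, 0,0,0,0,0,0]'; python3 to.py .5145 -.1908 .1304 8.2
```

```text
clock: 15.7
tcp_pos: [0.5137, -0.1911, 0.1307]
tool_rot: [0.535, 0.463, 0.534, -0.463]
wrist_force: [0.1, -0.2, -2.2]
finger_gap: 0.0484
now [ 0.5137 -0.1911  0.1307] yaw 8.19 F [ 0.1 -0.2 -2.2] gap 0.0484 t 15.7
turn rotvec [-0.0001  0.0006 -0.    ]
shift mm after turn [ 0.3  0.9 -0.2]
```

```bash
python3 -m jog '[0,0.3,0,0,0,0, 0,0.3,0,0,0,0, 0,0.2,0,0,0,0, 0,0.2,0,0,0,0, 0,0.2,0,0,0,0, 0,0.2,0,0,0,0, 0,0,0,0,0,0, 0,0,0,0,0,0, 0,0,0,0,0,0, 0,0,0,0,0,0]'; python3 to.py .5145 -.1908 .1304 8.2
```

```text
clock: 16.53
tcp_pos: [0.515, -0.1909, 0.1307]
tool_rot: [0.535, 0.463, 0.534, -0.463]
wrist_force: [0.4, -0.5, -3.1]
finger_gap: 0.0485
now [ 0.515  -0.1909  0.1307] yaw 8.19 F [ 0.4 -0.5 -3.1] gap 0.0485 t 16.53
turn rotvec [-0.0001  0.0006 -0.    ]
shift mm after turn [ 0.3 -0.5 -0.2]
```

```bash
python3 -m jog '[0,0.3,0,0,0,0, 0,0.3,0,0,0,0, 0,0.2,0,0,0,0, 0,0.2,0,0,0,0, 0,0.2,0,0,0,0, 0,0.2,0,0,0,0, 0,0,0,0,0,0, 0,0,0,0,0,0, 0,0,0,0,0,0, 0,0,0,0,0,0]'; python3 to.py .5145 -.1908 .1304 8.2
```

```text
clock: 17.37
tcp_pos: [0.5164, -0.1907, 0.1307]
tool_rot: [0.535, 0.463, 0.534, -0.463]
wrist_force: [0.3, 0.8, -2.4]
finger_gap: 0.0487
now [ 0.5164 -0.1907  0.1307] yaw 8.19 F [ 0.3  0.8 -2.4] gap 0.0487 t 17.37
turn rotvec [-0.0002  0.0006 -0.    ]
shift mm after turn [ 0.3 -1.9 -0.2]
```

```bash
python3 -m jog '[0,0.3,0,0,0,0, 0,0.3,0,0,0,0, 0,0.2,0,0,0,0, 0,0.2,0,0,0,0, 0,0.2,0,0,0,0, 0,0.2,0,0,0,0, 0,0,0,0,0,0, 0,0,0,0,0,0, 0,0,0,0,0,0, 0,0,0,0,0,0]'; python3 to.py .5145 -.1908 .1304 8.2
python3 - <<'E'
from h import *
import cv2
im=cv2.cvtColor(robot.capture("wrist"),cv2.COLOR_RGB2BGR); cv2.imwrite(f"pics/wrist8.png",im)
w=cv2.resize(im[125:285,200:390],None,fx=3,fy=3,interpolation=cv2.INTER_CUBIC)[:400]
im=cv2.cvtColor(robot.capture("scene"),cv2.COLOR_RGB2BGR)
a=cv2.resize(im[140:240,250:300],None,fx=4,fy=4,interpolation=cv2.INTER_CUBIC)
cv2.imwrite("pics/z8.png",cv2.hconcat([a,w]))
E
```

```text
clock: 18.2
tcp_pos: [0.5169, -0.1906, 0.1306]
tool_rot: [0.534, 0.462, 0.535, -0.464]
wrist_force: [-4.8, -1.7, -0.5]
finger_gap: 0.0487
now [ 0.5169 -0.1906  0.1306] yaw 8.2 F [-4.8 -1.7 -0.5] gap 0.0487 t 18.2
turn rotvec [-0.      0.0004  0.0017]
shift mm after turn [ 0.2 -2.4 -0.2]
```

View pics/z8.png

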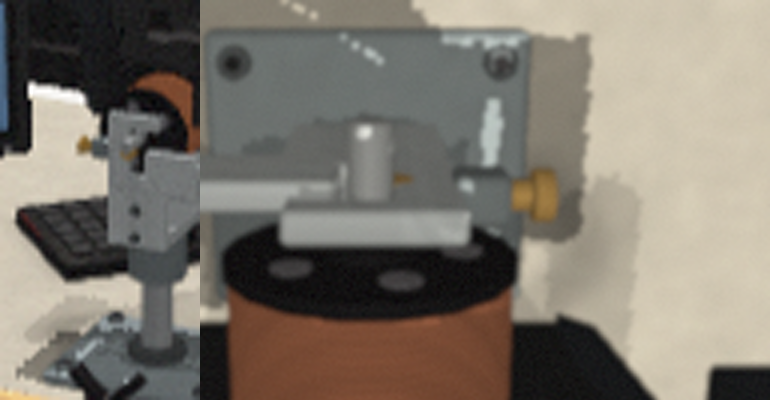

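```bash
python3 -m jog '[0,-0.5,0,0,0,0, 0,-0.5,0,0,0,0, 0,-0.5,0,0,0,0, 0,-0.5,0,0,0,0, 0.5,0,0,0,0,0, 0.5,0,0,0,0,0, 0.5,0,0,0,0,0, 0.3,0,0,0,0,0, 0,0,0,0,0,0, 0,0,0,0,0,0]' - 40; python3 to.py .5158 -.1908 .115 8.2
```

```text
clock: 19.13
tcp_pos: [0.5165, -0.1908, 0.1296]
tool_rot: [0.535, 0.463, 0.534, -0.463]
wrist_force: [-0.6, 1.2, 2.3]
finger_gap: 0.0487
now [ 0.5165 -0.1908  0.1296] yaw 8.19 F [-0.6  1.2  2.3] gap 0.0487 t 19.13
turn rotvec [-0.0001  0.001  -0.0013]
shift mm after turn [14.6 -0.6 -0.1]
```

```bash
python3 -m jog '[0,-0.3,0,0,0,0, 0,-0.2,0,0,0,0, 0.3,0,0,0,0,0, 0.3,0,0,0,0,0, 0.2,0,0,0,0,0, 0,0,0,0,0,0, 0,0,0,0,0,0, 0,0,0,0,0,0, 0,0,0,0,0,0, 0,0,0,0,0,0]'; python3 to.py .5158 -.1908 .115 8.2
```

```text
clock: 19.97
tcp_pos: [0.5154, -0.191, 0.1283]
tool_rot: [0.535, 0.463, 0.534, -0.463]
wrist_force: [-2.3, -0.5, 3.0]
finger_gap: 0.0483
now [ 0.5154 -0.191   0.1283] yaw 8.19 F [-2.3 -0.5  3. ] gap 0.0483 t 19.97
turn rotvec [-0.0002  0.0009 -0.0001]
shift mm after turn [13.3  0.5 -0.1]
```

```bash
python3 -m jog '[0.2,0,0,0,0,0, 0.2,0,0,0,0,0, 0.2,0,0,0,0,0, 0.2,0,0,0,0,0, 0.2,0,0,0,0,0, 0,0,0,0,0,0, 0,0,0,0,0,0, 0,0,0,0,0,0, 0,0,0,0,0,0, 0,0,0,0,0,0]'; python3 to.py .5158 -.1908 .115 8.2
```

```text
clock: 20.8
tcp_pos: [0.5158, -0.191, 0.1281]
tool_rot: [0.535, 0.463, 0.534, -0.463]
wrist_force: [-2.5, 0.7, 7.6]
finger_gap: 0.0482
now [ 0.5158 -0.191   0.1281] yaw 8.2 F [-2.5  0.7  7.6] gap 0.0482 t 20.8
turn rotvec [-0.0001  0.0011 -0.0011]
shift mm after turn [13.1 -0.  -0.2]
```

```bash
python3 -m jog '[0.2,0,0,0,0,0, 0.2,0,0,0,0,0, 0.2,0,0,0,0,0, 0.2,0,0,0,0,0, 0,0,0,0,0,0, 0,0,0,0,0,0, 0,0,0,0,0,0, 0,0,0,0,0,0, 0,0,0,0,0,0, 0,0,0,0,0,0]'; python3 to.py .5158 -.1908 .115 8.2
```

```text
clock: 21.63
tcp_pos: [0.5148, -0.1908, 0.1257]
tool_rot: [0.534, 0.463, 0.535, -0.463]
wrist_force: [-4.2, -1.5, 0.1]
finger_gap: 0.0483
now [ 0.5148 -0.1908  0.1257] yaw 8.2 F [-4.2 -1.5  0.1] gap 0.0483 t 21.63
turn rotvec [-0.0001  0.0003  0.0011]
shift mm after turn [10.7  1.   0.1]
```

```bash
python3 -m jog '[0.3,0,0,0,0,0, 0.3,0,0,0,0,0, 0.3,0,0,0,0,0, 0.3,0,0,0,0,0, 0.3,0,0,0,0,0, 0.3,0,0,0,0,0, 0,0,0,0,0,0, 0,0,0,0,0,0, 0,0,0,0,0,0, 0,0,0,0,0,0]'; python3 to.py .5158 -.1908 .115 8.2
```

```text
clock: 22.47
tcp_pos: [0.5151, -0.1907, 0.1242]
tool_rot: [0.534, 0.463, 0.535, -0.463]
wrist_force: [-5.7, -0.8, -1.1]
finger_gap: 0.0484
now [ 0.5151 -0.1907  0.1242] yaw 8.19 F [-5.7 -0.8 -1.1] gap 0.0484 t 22.47
turn rotvec [-0.0001  0.0002  0.0006]
shift mm after turn [9.2 0.7 0.2]
```

```bash
python3 -m jog '[0.4,0,0,0,0,0, 0.4,0,0,0,0,0, 0.4,0,0,0,0,0, 0.4,0,0,0,0,0, 0.4,0,0,0,0,0, 0.4,0,0,0,0,0, 0.4,0,0,0,0,0, 0.4,0,0,0,0,0, 0,0,0,0,0,0, 0,0,0,0,0,0]'; python3 to.py .5158 -.1908 .115 8.2
```

```text
clock: 23.3
tcp_pos: [0.5151, -0.1908, 0.1209]
tool_rot: [0.534, 0.463, 0.534, -0.463]
wrist_force: [-5.0, -0.5, -2.5]
finger_gap: 0.0486
now [ 0.5151 -0.1908  0.1209] yaw 8.19 F [-5.  -0.5 -2.5] gap 0.0486 t 23.3
turn rotvec [-0.0001  0.0003  0.0005]
shift mm after turn [5.9 0.7 0.1]
```

```bash
python3 -m jog '[0.4,0,0,0,0,0, 0.4,0,0,0,0,0, 0.4,0,0,0,0,0, 0.4,0,0,0,0,0, 0.4,0,0,0,0,0, 0.4,0,0,0,0,0, 0.4,0,0,0,0,0, 0.4,0,0,0,0,0, 0,0,0,0,0,0, 0,0,0,0,0,0]'; python3 to.py .5158 -.1908 .115 8.2
```

```text
clock: 24.13
tcp_pos: [0.5155, -0.1908, 0.118]
tool_rot: [0.535, 0.463, 0.534, -0.463]
wrist_force: [-3.2, -1.1, -4.6]
finger_gap: 0.0485
now [ 0.5155 -0.1908  0.118 ] yaw 8.19 F [-3.2 -1.1 -4.6] gap 0.0485 t 24.13
turn rotvec [-0.0001  0.0006 -0.0003]
shift mm after turn [3.  0.3 0. ]
```

Keepers being passed (now pulling down). On to the floor.

```bash
python3 -m jog '[0.3,0,0,0,0,0, 0.3,0,0,0,0,0, 0.3,0,0,0,0,0, 0.3,0,0,0,0,0, 0.3,0,0,0,0,0, 0.3,0,0,0,0,0, 0.3,0,0,0,0,0, 0.2,0,0,0,0,0, 0,0,0,0,0,0, 0,0,0,0,0,0]'; python3 to.py .5158 -.1908 .115 8.2
```

```text
clock: 24.97
tcp_pos: [0.5157, -0.191, 0.116]
tool_rot: [0.535, 0.463, 0.534, -0.463]
wrist_force: [0.2, 0.4, -2.7]
finger_gap: 0.0483
now [ 0.5157 -0.191   0.116 ] yaw 8.19 F [ 0.2  0.4 -2.7] gap 0.0483 t 24.97
turn rotvec [-0.0001  0.0009 -0.0008]
shift mm after turn [ 1.   0.1 -0.1]
```

```bash
python3 -m jog '[0.3,0,0,0,0,0, 0.3,0,0,0,0,0, 0.3,0,0,0,0,0, 0.3,0,0,0,0,0, 0,0,0,0,0,0, 0,0,0,0,0,0, 0,0,0,0,0,0, 0,0,0,0,0,0, 0,0,0,0,0,0, 0,0,0,0,0,0]'; python3 to.py .5158 -.1908 .115 8.2
```

```text
clock: 25.8
tcp_pos: [0.5156, -0.191, 0.115]
tool_rot: [0.535, 0.463, 0.534, -0.463]
wrist_force: [-1.5, 1.7, 1.9]
finger_gap: 0.0481
now [ 0.5156 -0.191   0.115 ] yaw 8.19 F [-1.5  1.7  1.9] gap 0.0481 t 25.8
turn rotvec [-0.0001  0.0009 -0.0005]
shift mm after turn [-0.   0.3 -0.1]
```

```bash
python3 -m jog '[0.2,0,0,0,0,0, 0.2,0,0,0,0,0, 0.2,0,0,0,0,0, 0.2,0,0,0,0,0, 0,0,0,0,0,0, 0,0,0,0,0,0, 0,0,0,0,0,0, 0,0,0,0,0,0, 0,0,0,0,0,0, 0,0,0,0,0,0]'; python3 to.py .5158 -.1908 .115 8.2
python3 - <<'E'
from h import *
import cv2
im=cv2.cvtColor(robot.capture("wrist"),cv2.COLOR_RGB2BGR); cv2.imwrite(f"pics/wrist9.png",im)
w=cv2.resize(im[125:285,200:390],None,fx=3,fy=3,interpolation=cv2.INTER_CUBIC)[:400]
im=cv2.cvtColor(robot.capture("scene"),cv2.COLOR_RGB2BGR)
a=cv2.resize(im[140:240,250:300],None,fx=4,fy=4,interpolation=cv2.INTER_CUBIC)
cv2.imwrite("pics/z9.png",cv2.hconcat([a,w]))
E
```

```text
clock: 26.63
tcp_pos: [0.5156, -0.191, 0.1148]
tool_rot: [0.535, 0.463, 0.534, -0.463]
wrist_force: [-2.8, 1.4, 7.1]
finger_gap: 0.0484
now [ 0.5156 -0.191   0.1148] yaw 8.2 F [-2.8  1.4  7.1] gap 0.0484 t 26.63
turn rotvec [-0.0001  0.001  -0.0006]
shift mm after turn [-0.2  0.2 -0.2]
```

View pics/z9.png

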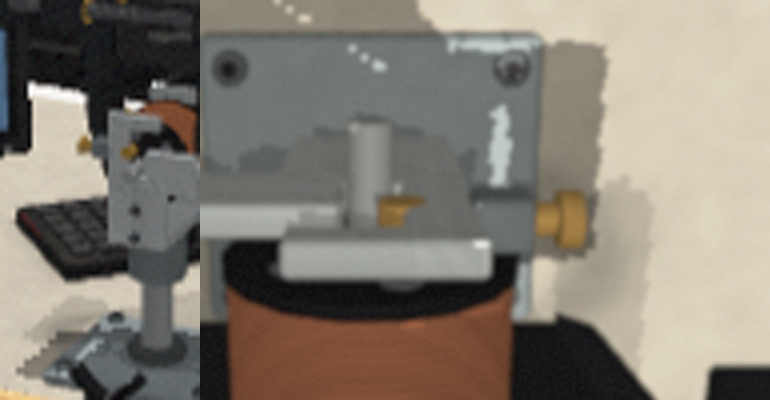

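```bash
python3 -m jog '[-0.5,0,0,0,0,0, -0.4,0,0,0,0,0, 0,0,0,0,0,0, 0,0,0,0,0,0, 0,0,0,0,0,0, 0,0,0,0,0,0, 0,0,0,0,0,0, 0,0,0,0,0,0, 0,0,0,0,0,0, 0,0,0,0,0,0]'; python3 -m jog '[0,0,0,0,0,0, 0,0,0,0,0,0, 0,0,0,0,0,0, 0,0,0,0,0,0, 0,0,0,0,0,0, 0,0,0,0,0,0, 0,0,0,0,0,0, 0,0,0,0,0,0, 0,0,0,0,0,0, 0,0,0,0,0,0]' 72
```

```text
clock: 27.57
tcp_pos: [0.5156, -0.191, 0.1149]
tool_rot: [0.535, 0.463, 0.534, -0.463]
wrist_force: [-0.1, 0.6, 4.4]
finger_gap: 0.0482
clock: 28.4
tcp_pos: [0.5153, -0.1909, 0.1147]
tool_rot: [0.535, 0.463, 0.534, -0.463]
wrist_force: [-0.3, 0.4, -0.3]
finger_gap: 0.0719
```

Released; withdraw straight up.

```bash
python3 -m jog '[-2,0,0,0,0,0, -5,0,0,0,0,0, -8,0,0,0,0,0, -12,0,0,0,0,0, -15,0,0,0,0,0, -18,0,0,0,0,0, -18,0,0,0,0,0, -18,0,0,0,0,0, -14,0,0,0,0,0, -6,0,0,0,0,0]'; python3 to.py .48 -.30 .26 8.2
python3 - <<'E'
from h import *
import cv2
im=cv2.cvtColor(robot.capture("wrist"),cv2.COLOR_RGB2BGR); cv2.imwrite(f"pics/wrist10.png",im)
L=[]
for n,x,y in(("scene",240,140),("side",240,110)):
    im=cv2.cvtColor(robot.capture(n),cv2.COLOR_RGB2BGR);cv2.imwrite(f"pics/{n}10.png",im)
    L.append(cv2.resize(im[y:y+100,x:x+80],None,fx=5,fy=5,interpolation=cv2.INTER_CUBIC))
cv2.imwrite("pics/z10.png",cv2.hconcat(L))
E
```

```text
clock: 29.23
tcp_pos: [0.517, -0.1915, 0.235]
tool_rot: [0.537, 0.464, 0.532, -0.462]
wrist_force: [-0.1, -1.2, 0.5]
finger_gap: 0.0717
now [ 0.517  -0.1915  0.235 ] yaw 8.2 F [-0.1 -1.2  0.5] gap 0.0717 t 29.23
turn rotvec [-0.0001  0.0036 -0.0051]
shift mm after turn [-25.  -52.1 102.1]
```

View pics/z10.png

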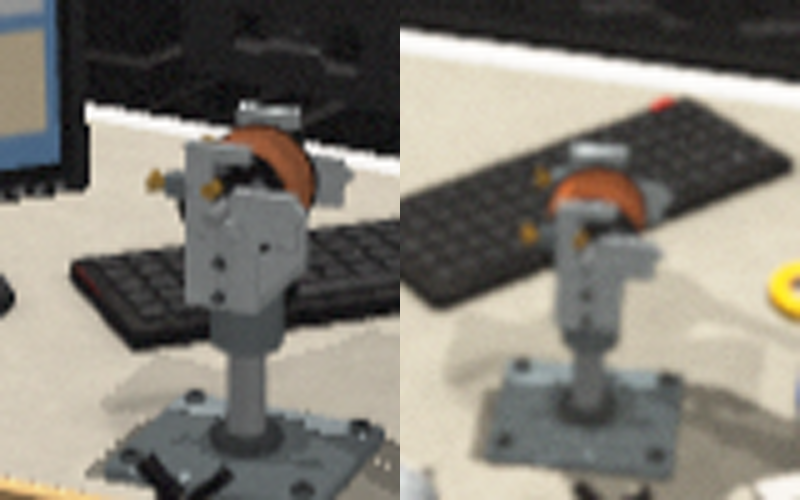

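View pics/wrist10.png

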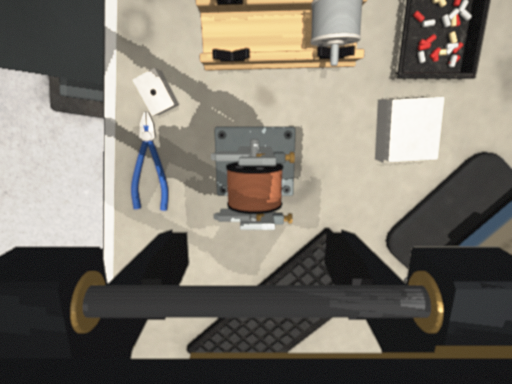

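```bash
python3 - <<'E'
from h import *
import cv2
im=cv2.imread("pics/wrist10.png")
cv2.imwrite("pics/w10z.png",cv2.resize(im[115:240,190:320],None,fx=4.8,fy=4.8,interpolation=cv2.INTER_CUBIC))
print(robot.observe()["joint_vel"].round(3),pose()[:3,3])
E
```

```text
[-0.001  0.02   0.032 -0.    -0.005 -0.   ] [ 0.51571363 -0.19099854  0.23170917]
```

View pics/w10z.png

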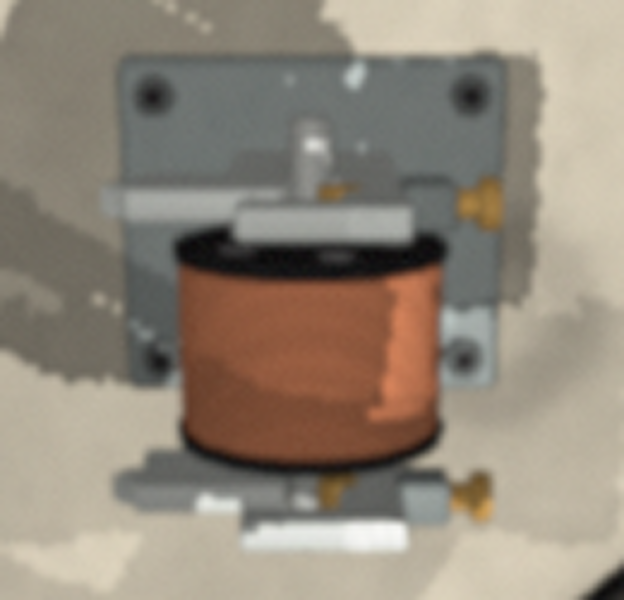

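```bash
python3 -m jog '[0,0,0,0,0,0, 0,0,0,0,0,0, 0,0,0,0,0,0, 0,0,0,0,0,0, 0,0,0,0,0,0, 0,0,0,0,0,0, 0,0,0,0,0,0, 0,0,0,0,0,0, 0,0,0,0,0,0, 0,0,0,0,0,0]'; python3 -c "
from cell import robot
print(robot.job_done())"
```

```text
clock: 30.22
tcp_pos: [0.5154, -0.1908, 0.2308]
tool_rot: [0.535, 0.463, 0.534, -0.463]
wrist_force: [0.6, -0.1, 0.6]
finger_gap: 0.0718
the job is handed in; nothing more can be done
None
```

The copper reel is seated in the reel holder, released, and the job was handed in at 30.2 s of the 45 s allowed.

- **Route:** I lifted the reel off the rack and felt for the ledges with the spindle. I slid it in under the upper jaws until the spindle touched the back wall, backed off about 1 mm, and pressed it down past both keepers onto the throat floor.
- **Force on the holder:** The readings, each taken at the end of a move, peaked at about 15 N, when I felt for the ledges. They were about 10 N on the keepers and about 10 N on the throat floor. Peaks within a move were not recorded.
- **Seating checks:** The spindle stopped at TCP height 0.1148 m, 14 mm below the height where it touched the ledges, as it should. This agrees with the camera estimate of the clamp setting (close to the middle) to within 1 mm. After letting go, the pictures show the reel level in the hooks with both brass keepers out above the spindle.
- **Surroundings:** In the last wrist picture the grey reel is in the rack and the gauge block where it lay. I did not check the screwdriver again; the arm did not go near it. The gripper ended about 10 cm clear of the holder.
- **One disagreement:** The first contact going down over the throat came about 1.5 mm higher than I expected for the keepers. It went away once I moved the spindle about 1 mm off the back wall, so I put it down to the spindle lying against that wall.

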